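Lock a carving rotator's spindle with its D-bore block

ROBOT

A 6-joint arm with a two-finger parallel gripper is mounted at the origin on the work surface; the furniture and walls round the work are solid. World frame = base frame: x ahead of the robot, y to its left, z up, the work surface at z = 0. Lengths are in mm, angles in rad, forces in N, time in s.
With the tool pointing down it reaches from about 350 to 725 mm from the base axis. Payload 4.3 kg.
Tool frame: the origin (TCP) lies on the centre line of the jaws, within the pads' length; the fingertips stand 25 mm ahead of it and the grasp point (between the pads) lies 6 mm ahead of it; z points along the fingers, y is the line along which they close (so a half turn about z gives the same grasp; the last joint's range is limited). The gripper opens to 85 mm and grips with 20 to 120 N. Pads are 22 mm wide; open, the fingers measure 114 mm over their backs; the gripper's body (76 mm by 85 mm) begins 54 mm behind the grasp point. The pads swing forward as they close: fully open they stand 13 mm farther back than shut.
Start: joints at [1.207, 0.377, 0.081, 1.274, 0, 1.46], TCP at [144.378, 556.614, 256.329] pointing down, gripper open.
Joint ranges: [-2.72, 2.72], [-0.84, 1.66], [-1.02, 1.22], [-1.77, 2.12], [-1.37, 1.28], [-3.14, 3.14]. Speed limits (rad/s): [2.57, 2.57, 3.14, 3.14, 3.14, 3.14].

INTERFACE

Orientations are given as [roll, pitch, yaw] about the fixed x, y, z axes, in that order (R = Rz(yaw) Ry(pitch) Rx(roll)).
In Python, from station import env gives the robot as it stands. The module is installed in compiled form; this text tells all that it offers.
- The arm moves only by the tool servo_tool, never from a script. Its argument "steps" is a list of rows, each a list of 6 numbers: the shift along the world's x, y, z in units of 50 mm (1.0 is 50 mm), then the turn, a rotation vector about the world's x, y, z in units of 5 degrees (1.0 is 5 degrees). In form: [[dx, dy, dz, rx, ry, rz], ...]. A call has 1 to 10 rows; each row shifts and turns the commanded pose from where the row before left it; what a row does not reach is not made up. A row lasts 1/8 s, in which the tool goes at most 62.5 mm and 10.7 degrees, less where a joint would pass 70% of its speed; a pose out of reach is approached as far as the arm can. A call is refused whole if a number of a shift passes 1 or a number of a turn 1, either way. A call with a gripper value outside its range is refused whole. "claw" is the closure, from 0 (fully open) to 1 (shut), set as the call begins (left out, the last holds). The fingers move at their own pace and stop on an object; the grip force is fixed at half the most. Time passes only in rows, so rows that do not move let the fingers close. It gives the time, the measured TCP pose, the force, the opening and the grip force at its end, in the units of the state.
- env.observe(): the state, without advancing time (a new reading comes with each control period).
- env.get_image(name): name is "scene" or "top" or "wrist"; returns a dict with "image" (480x640x3 uint8, blue, green, red), "K" (3x3 intrinsics, pixels), "extrinsics" (4x4, takes a point from camera to world coordinates); the wrist camera has in their place "T_tool_cam" (4x4, takes a point from camera to tool coordinates, whose origin is the TCP and whose axes are the flange's). Camera axes: x right, y down, z forward; pixel columns grow to the right and rows downward; lengths in mm; the calibration is good to about 2 mm. A picture is of the moment at which its call begins: read the wrist's pose just before it. There is no depth.
- env.sign_off(): hands the job in; it is judged then, once.
The state is a dict: "t": time; "joints": joint angles; "joint_vel": joint speeds; "joint_torque": joint torques, N m; "ee_pos": TCP position; "orientation": TCP orientation; "force": force on the tool from outside, world axes, zero at the start; "torque": the same for the moment, N m; "opening": opening from 0.0 (shut) to 1.0 (fully open); "finger_force": force on a finger pad.
Only numpy, scipy, OpenCV 4.12 (cv2) and the standard library are available. Lean on these libraries where they do the work, as an engineer would, in place of code of your own. Each camera call takes 0.05 s, during which the arm holds its last target. There are 200 camera calls.

TASK

Pull the blue lock block straight up out of the springy pocket of its case, stand it upright on the flared open end of the rotator's bed and let go of it. Swing the red-ball lever upright so that the flat on the spindle's shaft faces up to match the block's D-shaped bore, and push the block along the bed, from behind, fully home on the shaft against the headstock, leaving the lever upright. Do not knock over or shift the fish by the lever, the bottle, the brush pot or the loose paint jar.

Things in the scene. Friction and masses are not known exactly. Their poses are not given: they have to be found in the camera images.
- lock_block: Blue steel block, 80 (x) x 56 (y) x 62 mm high, 0.25 to 0.5 kg, with a black grip on top (86 mm high in all). A D-shaped bore runs right through it along x, axis 33 mm above the underside, 30.4 mm across, flat on top 6.2 mm above the axis. Either end may go on first. Origin: centre of the underside, z up. Starts upright in the case's pocket, its x along the case's x.
- block_grip (a point): Centre of the block's black grip, which is 30 (block's x) x 26 (y) x 24 mm high; 74 mm above the block's underside.
- case: Black case, fixed to the table, 124 (x) x 104 (y) x 42 mm high; origin: centre of its underside. Pocket 84 mm long (x), its floor 8 mm up. Two orange spring pads at its y sides squeeze the block with about 5 N each: pulling it up takes 10 to 18 N until its underside is 34 mm above the pocket's floor. In the pocket the grip spans 70 to 94 mm above the table.
- rotator: Carving rotator, fixed to the table. Origin: underside of its base plate (250 x 100 mm, 10 mm thick: its top is the bed) at mid length; x points along the bed from the open end (x = -125 mm) to the green headstock (x = +60 to +100 mm, 72 mm wide, 104 mm high), z up. Home, the block's origin lies at x = +20 mm, y = 0, z = 10 mm in this frame.
- bed_start (a point): Point on the bed, 10 mm above the table, 75 mm from the rotator's origin towards the open end: a block stood with its underside's centre here, in line with the rotator's x, is clear of shaft and straight rails. Two rails 18 mm high guide it: 59.6 mm apart from x = -30 mm (rotator's frame) to the headstock, flaring to 82 mm at x = -90 mm, none beyond.
- hood_edge (a point): Middle of the free lower edge of the green hood that overhangs the shaft: at x = 0 in the rotator's frame, 99 mm above the table. The hood reaches from here to the headstock, is 66 mm wide and 5 mm thick (top 104 mm). The block with its grip passes under it with 3 mm to spare; fingers holding the grip do not.
- shoulder (a point): Point on the spindle's axis in the headstock's face, 43 mm above the table, x = +60 mm in the rotator's frame. The flatted steel shaft stands out from here 40 mm towards the rotator's -x: 28 mm in diameter, flat 5 mm from the axis, tip chamfered by 2 mm. The block goes on if the flat is within about 0.09 rad of facing straight up.
- spindle (a joint): Angle of the spindle (rad), turned by its lever behind the headstock. 0: lever straight up and shaft's flat straight up. Positive: lever leans towards the rotator's -y side. It stops at -1.25 and 1.25, stays where it is left, and takes about 0.25 N m (3 N at the ball) to turn.
- lever_ball (a point): Centre of the red ball (24 mm in diameter) at the end of the lever, a 12 mm steel rod; 95 mm from the spindle's axis, 112 mm from the rotator's origin along its x, so in the plane 12 mm behind the headstock's rear face. With the lever upright the ball is 138 mm above the table.
- fish_f: Bystander: white bisque fish with its tail up, 69 x 97 mm, 137 mm high, standing beyond the lever; origin centre of its foot.
- sauce_bottle: Bystander: glass bottle with a green cap, 60 mm in diameter, 182 mm high; origin centre of its foot.
- brush_pot: Bystander: glass pot of brushes, 69 mm in diameter, 204 mm high with the brushes; origin centre of its foot.
- paint_jar_7: Bystander: white paint jar with a blue cap, 42 mm in diameter, 82 mm high; origin centre of its foot.
There are look-alikes about, which are no part of the job. Of the things that look like the lock_block, the larger one is meant.

How it is judged (in metres and radians):
On the way, in this order (a step that is already met when the one before it is completed fails the run):
1. the block has been pulled up clear of the case (z of lock_block in the frame of case above 0.05 m), for 0.1 s.
2. the block stands upright on the flared open end of the bed, off the shaft, and the fingers have let go of it (x of lock_block in the frame of rotator between -0.13 and -0.022 m and y of lock_block in the frame of rotator between -0.025 and 0.025 m and z of lock_block in the frame of rotator between 0.004 and 0.014 m and angle between lock_block's own z axis and vertical below 0.1 rad and contact force between the fingers and lock_block below 0.3 N), for 0.2 s.
At the end, for the whole second after the job is handed in: The block stands upright on the bed, its D bore fully on the shaft: its end within 4 mm of the headstock's face, within 4 mm sideways and in line within 0.08 rad; the lever is within 0.18 rad of upright; the block is released and at rest (x of lock_block in the frame of rotator between 0.016 and 0.026 m and y of lock_block in the frame of rotator between -0.004 and 0.004 m and z of lock_block in the frame of rotator between 0.005 and 0.014 m and angle between the x axis of lock_block and the x axis of rotator, either way round below 0.08 rad and angle between lock_block's own z axis and vertical below 0.06 rad and linear speed of lock_block below 0.02 m/s and contact force between the fingers and lock_block below 0.3 N and value of joint spindle between -0.18 and 0.18 rad); the robot touches nothing.
It fails at once if the block is tipped over (by more than 0.6 rad) (angle between lock_block's own z axis and vertical above 0.6 rad).
It fails at once if the bisque fish by the lever is knocked over (0.4 rad) or shifted by more than 40 mm (angle between fish_f's own z axis and vertical above 0.4 rad or distance of fish_f from where it was at the start of the episode above 0.04 m).
It fails at once if the glass bottle or the loose paint jar is knocked over (0.4 rad) or shifted by more than 40 mm (angle between any of sauce_bottle, paint_jar_7's own z axis and vertical above 0.4 rad or distance of any of sauce_bottle, paint_jar_7 from where it was at the start of the episode above 0.04 m).
It fails at once if the brush pot is knocked over (0.4 rad) or shifted by more than 40 mm (angle between brush_pot's own z axis and vertical above 0.4 rad or distance of brush_pot from where it was at the start of the episode above 0.04 m).
It also fails if it takes over 67 s, if anything falls off the work surface, if the arm or the gripper's body presses on something with over 40 N, if the wrist force passes 120 N, or if a joint passes its speed limit or range.

## Working session

There is one attempt and no reset: what is moved stays moved. The work goes in short steps, Python scripts to look and compute and a tool call to move; the robot and the scene stay as the last step left them, time stands still between calls to the robot, and variables do not carry over. Pictures are saved under pics/ and viewed, at most 10 in all, crops included, and the job is handed in when it is done.

Besides the shell and the picture viewer there is one more tool, called after ">>>" by a JSON object that holds its "name" and its "arguments". servo_tool: Moves the arm, as the interface text tells. Its arguments: {"type":"object","properties":{"steps":{"type":"array"},"claw":{"type":"number"}},"required":["steps"]}

```bash
mkdir -p pics
cat > h.py <<'E'
import numpy as np, cv2
from station import env
def snap(n,f):
    s=env.observe(); d=env.get_image(n); cv2.imwrite('pics/'+f,d['image'])
    np.savez('pics/'+f+'.npz',K=d['K'],E=d['extrinsics'] if 'extrinsics' in d else d['T_tool_cam'])
    return d
def px(f,u,v,z):
    "pixel to world at height z"
    c=np.load('pics/'+f+'.npz');K,E=c['K'],c['E']
    r=E[:3,:3]@np.linalg.solve(K,[u,v,1]);o=E[:3,3]
    return o+r*(z-o[2])/r[2]
def proj(f,p):
    c=np.load('pics/'+f+'.npz');K,E=c['K'],c['E']
    q=K@(E[:3,:3].T@(np.array(p,float)-E[:3,3]));return q[:2]/q[2]
E
python3 - <<'E'
from h import *
snap('top','top0.png');d=snap('scene','sc0.png')
print(np.load('pics/top0.png.npz')['E'].round(2),d['extrinsics'].round(2),env.observe())
E
```

```text
[[ 9.00000e-02 -9.70000e-01  2.00000e-01  1.27750e+02]
 [-1.00000e+00 -9.00000e-02  2.00000e-02 -5.66000e+01]
 [ 0.00000e+00 -2.10000e-01 -9.80000e-01  1.53664e+03]
 [ 0.00000e+00  0.00000e+00  0.00000e+00  1.00000e+00]] [[ 6.7000e-01 -2.8000e-01  6.9000e-01 -4.2342e+02]
 [-7.4000e-01 -2.7000e-01  6.1000e-01 -8.0967e+02]
 [ 1.0000e-02 -9.2000e-01 -3.9000e-01  5.8983e+02]
 [ 0.0000e+00  0.0000e+00  0.0000e+00  1.0000e+00]] {'t': 0.1, 'joints': array([1.20670665e+00, 3.77988892e-01, 7.97820881e-02, 1.27439242e+00,
       1.00663143e-05, 1.46050314e+00]), 'joint_vel': array([ 0.00091391,  0.00104786,  0.00274705, -0.00081267, -0.00022242,
        0.00118917]), 'joint_torque': array([ 1.38462099e-03, -4.64695358e+01,  2.70581675e+01,  1.20342415e-02,
       -1.05434581e-04,  1.43239852e-06]), 'ee_pos': array([144.16915306, 556.08584603, 255.46364352]), 'orientation': array([-3.13980182e+00, -2.08448919e-04,  2.88779597e+00]), 'force': array([-0.17794838,  0.0990707 ,  0.5650551 ]), 'torque': array([ 0.00648624, -0.03808171, -0.00209253]), 'finger_force': 0.0, 'opening': 0.9991064214734093}
```

View pics/top0.png

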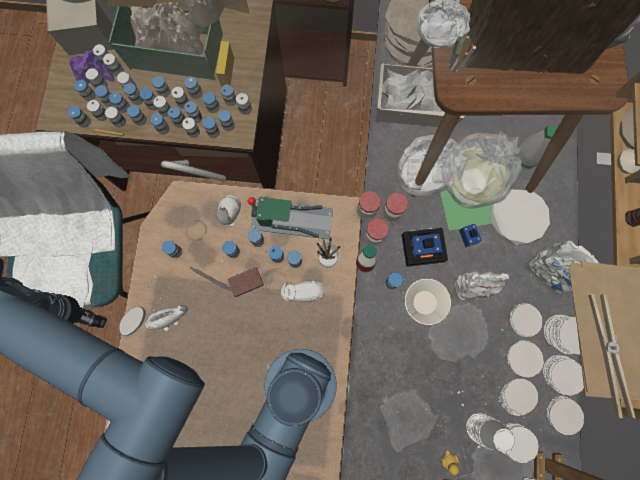

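View pics/sc0.png

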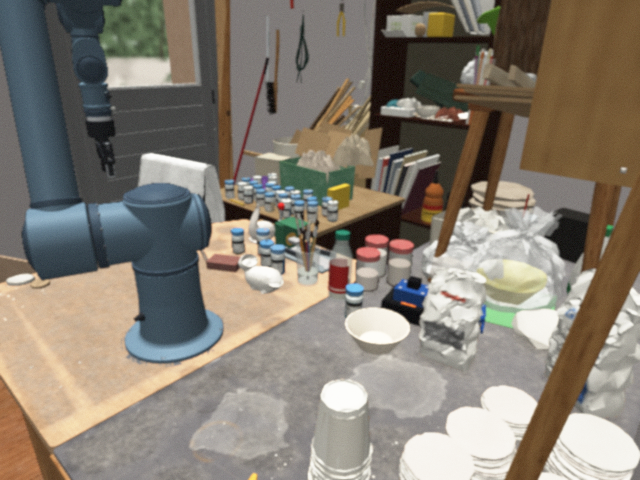

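Run:
```python
import cv2
i=cv2.imread('pics/top0.png')
a=cv2.resize(i[180:276,205:345],None,fx=5.6,fy=5.6,interpolation=cv2.INTER_CUBIC)[:,:784]
b=cv2.resize(i[215:275,380:490],None,fx=5,fy=5,interpolation=cv2.INTER_CUBIC)
cv2.imwrite('pics/c1.png',a);cv2.imwrite('pics/c2.png',b)
```

```text
(no output)
```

View pics/c1.png

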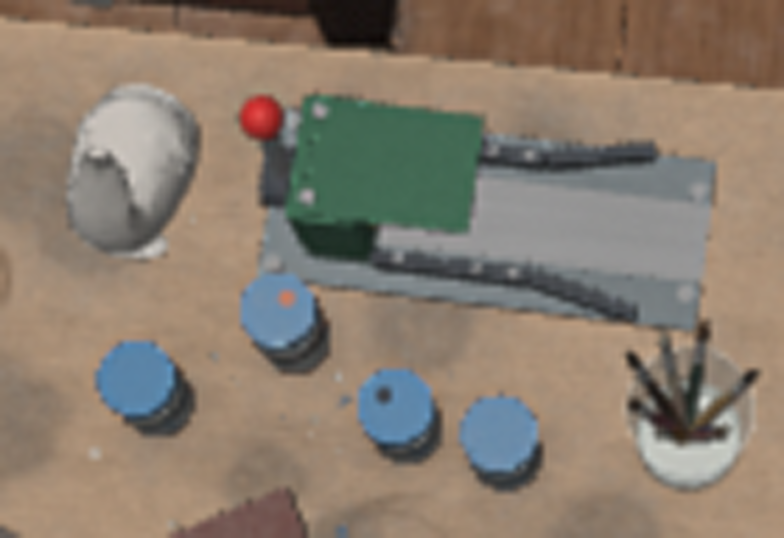

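View pics/c2.png

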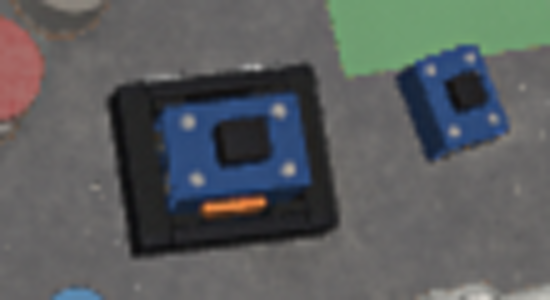

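Run:
```python
from h import *
f='top0.png'
P=lambda u,v,z,ox=205,oy=180,s=5.6:px(f,ox+(u+.5)/s-.5,oy+(v+.5)/s-.5,z)[:2]
q=lambda u,v,z:P(u,v,z,380,215,5)
rt,rb,lb=P(714,160,10),P(694,328,10),P(262,282,10)
print('base',rt,rb,lb,'w',np.linalg.norm(rt-rb),'l',np.linalg.norm(rb-lb))
d=lb-rb;yaw=np.arctan2(d[1],d[0]);print('yaw edge',yaw)
g=[P(*a,104) for a in[(305,95),(484,117),(470,232),(290,215)]];print('green',np.round(g,1))
dd=(g[0]+g[3]-g[1]-g[2])/2;print('len',np.linalg.norm(dd),'yaw',np.arctan2(dd[1],dd[0]))
print('hood mid',(g[1]+g[2])/2)
o1=(rt+lb)/2;print('orig1',o1)
for y in(yaw,np.arctan2(dd[1],dd[0])):
  X=np.array([np.cos(y),np.sin(y)]);print('orig from hood',(g[1]+g[2])/2,'from rt/rb',(rt+rb)/2+125*X)
  Y=np.array([-X[1],X[0]])
  for th in np.arange(-1.25,1.3,.1):
    z=43+95*np.cos(th);b=P(262,117,z)-o1;e=b@X,b@Y+95*np.sin(th)
    if abs(e[1])<12:print('ball',th,e,P(262,117,z))
c=[q(*a,70) for a in[(163,97),(299,93),(311,185),(172,197)]];print('blk',np.round(c,1),np.mean(c,0))
e=(c[1]+c[2]-c[0]-c[3])/2;print(np.linalg.norm(e),np.arctan2(e[1],e[0]));e=(c[0]+c[1]-c[2]-c[3])/2;print(np.linalg.norm(e))
k=[q(*a,42) for a in[(112,88),(314,66),(337,230),(134,255)]];e=(k[1]+k[2]-k[0]-k[3])/2
print('case',np.mean(k,0),np.linalg.norm(e),np.arctan2(e[1],e[0]))
print('grip',q(244,140,94), 'scr',np.mean([q(*a,70) for a in[(188,122),(279,111),(289,169),(197,179)]],0))
s=[q(*a,70) for a in[(188,122),(279,111),(289,169),(197,179)]];e=(s[1]+s[2]-s[0]-s[3])/2;print('scr yaw',np.arctan2(e[1],e[0]))
for n,a,z in(('fish',(130,250),0),('jar',(279,311),82),('pot',(690,430),60),):print(n,P(*a,z))
for n,a,z in(('bottle',(370,250),182),('jar2',(395,280),82)):print(n,px(f,*a,z))
```

```text
base [547.35710935 -44.53787846] [448.90384107 -42.33208618] [452.01128108 202.66917495] w 98.47797497431254 l 245.02096673043783
yaw edge 1.5581136435343506
green [[536.4 176.6]
 [533.5  79.7]
 [469.7  80.2]
 [469.7 176.5]]
len 96.64919169503193 yaw 1.554921704350865
hood mid [501.55901348  79.91094549]
orig1 [499.68419521  79.06564824]
orig from hood [501.55901348  79.91094549] from rt/rb [499.71576812  81.55496466]
ball 0.050000000000001155 (np.float64(113.1284294181859), np.float64(-6.861736297793884)) [512.72775246 192.03774048]
ball 0.15000000000000124 (np.float64(113.3002426291122), np.float64(2.328103320426184)) [512.98867253 192.20625816]
ball 0.25000000000000133 (np.float64(113.64215235015514), np.float64(11.119918555729386)) [513.50790564 192.54160976]
orig from hood [501.55901348  79.91094549] from rt/rb [500.11471968  81.54926778]
ball 0.050000000000001155 (np.float64(113.1649106921057), np.float64(-6.500578701526777)) [512.72775246 192.03774048]
ball 0.15000000000000124 (np.float64(113.33754897857617), np.float64(2.6898106512757103)) [512.98867253 192.20625816]
ball 0.25000000000000133 (np.float64(113.68110060682528), np.float64(11.482719862977529)) [513.50790564 192.54160976]
blk [[ 473.4 -294.4]
 [ 483.8 -376.4]
 [ 427.7 -386.3]
 [ 412.4 -303.4]] [ 449.3111565  -340.12506709]
83.52426621572465 -1.4162972253958765
59.2816220768613
case [ 444.49343329 -338.74462644] 126.12464095910455 -1.3582883410117315
grip [ 446.18819727 -339.98088659] scr [ 447.96468502 -341.40763396]
scr yaw -1.3593109834155934
fish [465.48673223 281.41065416]
jar [421.76290834 179.37681739]
pot [382.16213277 -45.90584487]
bottle [ 390.24487987 -161.9440749   182.        ]
jar2 [ 326.92099851 -250.03353743   82.        ]
```

>>> {"name": "servo_tool", "arguments": {"steps": [[0.44,-0.46,0,0,0,-0.95],[0.44,-0.46,0,0,0,-0.95],[0.44,-0.46,0,0,0,-0.95],[0.44,-0.46,0,0,0,-0.95],[0.44,-0.46,0,0,0,-0.95],[0.44,-0.46,0,0,0,-0.95],[0.44,-0.46,0,0,0,-0.95],[0.44,-0.46,0,0,0,-0.95]]}}

```text
t: 1.1
ee_pos: [320.7, 371.6, 255.9]
orientation: [-3.141, 0.0, 2.222]
force: [-0.2, 0.1, -0.0]
opening: 0.999
finger_force: 0.0
```

>>> {"name": "servo_tool", "arguments": {"steps": [[0.45,-0.45,0,0,0,-0.96],[0.45,-0.45,0,0,0,-0.96],[0.45,-0.45,0,0,0,-0.96],[0.45,-0.45,0,0,0,-0.96],[0.45,-0.45,0,0,0,-0.96],[0.45,-0.45,0,0,0,-0.96],[0.45,-0.45,0,0,0,-0.96],[0.45,-0.45,0,0,0,-0.96],[0,0,0,0,0,0],[0,0,0,0,0,0]]}}

```text
t: 2.35
ee_pos: [499.8, 192.7, 255.9]
orientation: [-3.14, -0.0, 1.555]
force: [0.2, 0.6, 0.2]
opening: 0.996
finger_force: 0.0
```

Run:
```python
from h import *
s=env.observe();print(s['ee_pos'],s['orientation'],s['joints'].round(2),s['t'])
d=snap('wrist','w1.png');print(d['T_tool_cam'].round(2),d['K'])
```

```text
[499.78318014 192.71073377 255.91061636] [-3.14034726e+00 -4.74038700e-05  1.55483372e+00] [ 0.25  0.3  -0.03  1.24  0.    1.84] 2.35
[[   0.     -0.95   -0.3    76.79]
 [   1.      0.      0.     -0.57]
 [  -0.     -0.3     0.95 -117.41]
 [   0.      0.      0.      1.  ]] [[406.92459231   0.         318.47745802]
 [  0.         406.92459231 237.82445844]
 [  0.           0.           1.        ]]
```

View pics/w1.png

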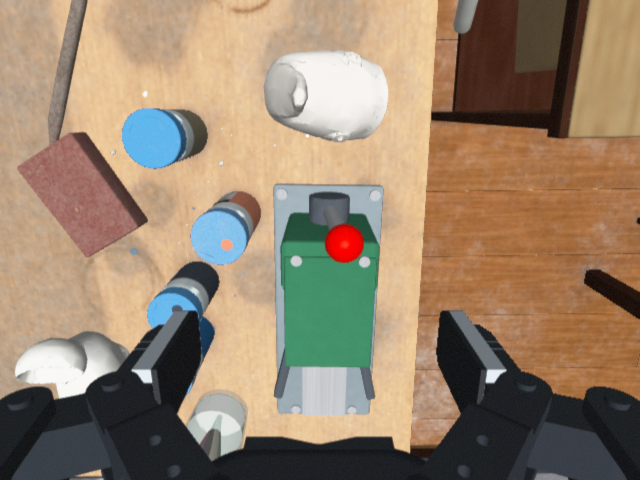

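```bash
cat >> h.py <<'E'
from scipy.spatial.transform import Rotation as Ro
def wr(f,pos,rpy):
    c=np.load('pics/'+f+'.npz');T=np.eye(4);T[:3,:3]=Ro.from_euler('xyz',rpy).as_matrix();T[:3,3]=pos
    np.savez('pics/'+f+'.npz',K=c['K'],E=T@c['E'])
E
python3 - <<'E'
from h import *
f='w1.png';wr(f,[499.78,192.71,255.91],[-3.14034726e+00,-4.7e-05,1.55483])
p=lambda u,v,z:px(f,u,v,z)[:2].round(1)
print('hood',p(284,366,104),p(371,365,104),'plate',p(383,186,10),p(275,185,10),p(277,412,10),p(369,413,10))
for z in(138,137,135,132):print('ball',z,p(345,243,z))
print('hubtop',p(329,194,55),'bottom right rails',p(363,398,28),p(281,398,28), 'fish',p(330,50,40),p(330,138,40))
E
```

```text
hood [471.   83.1] [537.8  83. ] plate [557.3 204.5] [460.2 206.9] [450.8 -39.5] [550.1 -42.2]
ball 138 [515.3 192.8]
ball 137 [515.4 192.5]
ball 135 [515.5 191.9]
ball 132 [515.7 190.9]
hubtop [507.7 206.8] bottom right rails [541.1  -8.3] [458.1  -7.1] fish [509.5 313.3] [509.1 249.1]
```

>>> {"name": "servo_tool", "arguments": {"steps": [[0.12,0,-0.56,0,0,0],[0,0,-0.56,0,0,0],[0,0,-0.56,0,0,0],[0,0,-0.56,0,0,0],[0,0,0,0,0,0]]}}

```text
t: 3.02
ee_pos: [503.6, 192.8, 142.4]
orientation: [-3.136, 0.001, 1.556]
force: [-0.7, 0.2, 0.3]
opening: 0.998
finger_force: 0.0
```

>>> {"name": "servo_tool", "arguments": {"steps": [[0,0,0,0,0,0],[0,0,0,0,0,0],[0,0,0,0,0,0],[0,0,0,0,0,0],[0,0,0,0,0,0],[0,0,0,0,0,0],[0,0,0,0,0,0],[0,0,0,0,0,0]], "claw": 0.75}}

```text
t: 4.03
ee_pos: [508.6, 193.0, 146.1]
orientation: [3.136, -0.001, 1.554]
force: [3.0, 0.8, 6.0]
opening: 0.256
finger_force: 28.9
```

>>> {"name": "servo_tool", "arguments": {"steps": [[-0.06,0,0,0,0,0],[0,0,0,0,0,0],[0,0,0,0,0,0]]}}

```text
t: 4.4
ee_pos: [506.2, 193.0, 146.1]
orientation: [3.135, -0.001, 1.554]
force: [5.4, -0.0, 6.0]
opening: 0.257
finger_force: 28.9
```

Run:
```python
from h import *
s=env.observe();print(s['ee_pos'],s['orientation'],s['force'],s['opening'])
```

```text
[506.24444295 193.01714043 146.12430584] [ 3.13519703e+00 -1.12763492e-03  1.55405582e+00] [ 5.35399297 -0.03738738  6.01044842] 0.25658596275995793
```

>>> {"name": "servo_tool", "arguments": {"steps": [[0,0,0,0,0,0],[0,0,0,0,0,0],[0,0,0,0,0,0],[0,0,0,0,0,0],[0,0,0,0,0,0],[0,0,0.6,0,0,0],[0,0,0.6,0,0,0],[0,0,0.6,0,0,0],[0,-0.4,0.44,0,0,0],[0,0,0,0,0,0]], "claw": 0}}

```text
t: 5.65
ee_pos: [504.6, 172.2, 258.3]
orientation: [3.138, -0.001, 1.553]
force: [-0.2, 0.5, -0.5]
opening: 1.002
finger_force: 0.0
```

Run:
```python
from h import *
s=env.observe();print(s['ee_pos'],s['orientation'],s['t'],s['opening'])
d=snap('wrist','w2.png');np.save('pics/w2pose.npy',np.r_[s['ee_pos'],s['orientation']])
i=d['image'];a=cv2.resize(i[180:400,250:410],None,fx=2.7,fy=2.7,interpolation=cv2.INTER_CUBIC)
t=snap('top','top1.png')['image'];b=cv2.resize(t[190:235,240:280],None,fx=8,fy=8,interpolation=cv2.INTER_CUBIC)
c=np.zeros((600,760,3),np.uint8);c[:a.shape[0],:a.shape[1]]=a;c[:b.shape[0],440:760]=b
cv2.imwrite('pics/c3.png',c)
```

```text
[504.62895924 172.24749638 258.25415112] [ 3.13756115e+00 -8.74428206e-04  1.55298605e+00] 5.65 1.0021395658343388
```

View pics/c3.png

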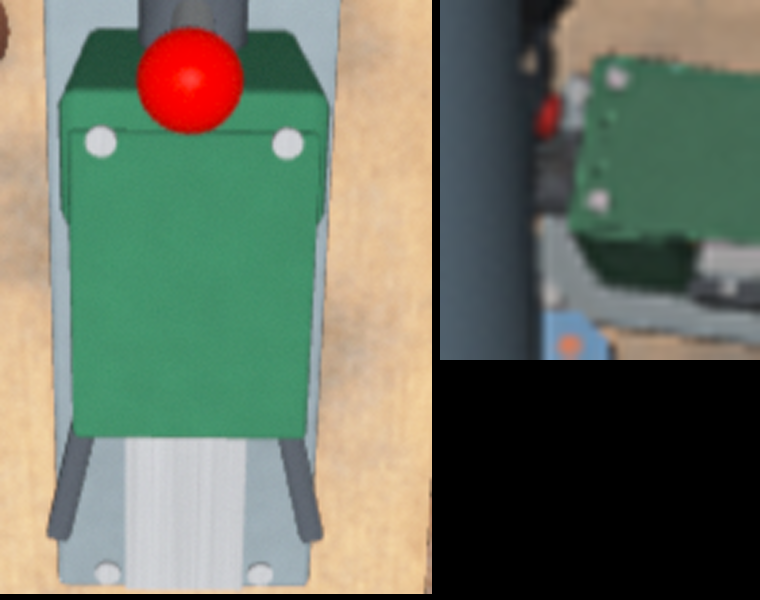

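Run:
```python
from h import *
f='w2.png';s=np.load('pics/w2pose.npy');wr(f,s[:3],s[3:])
p=lambda u,v,z:px(f,250+(u+.5)/2.7-.5,180+(v+.5)/2.7-.5,z)[:2].round(1)
print('ball',p(190,80,138),'screws',p(101,142,104),p(288,142,104),'hood',p(75,437,104),p(305,437,104),'hs',p(61,100,104),p(328,100,104))
print('rails',p(59,538,28),p(311,538,28),'plate',p(58,582,10),p(308,584,10),'bolts',p(106,574,12),p(260,574,12),'shoe',p(124,585,10),p(243,587,10))
```

```text
ball [506.  193.1] screws [482.9 169.2] [531.1 168.3] hood [472.2  82.9] [536.8  81.7] hs [473.2 180.5] [541.2 179.3]
rails [455.1  -6. ] [548.6  -7.8] plate [451.1 -39.6] [550.1 -42.5] bolts [470.4 -34.6] [530.9 -35.9] shoe [477.1 -41.5] [524.3 -43.4]
```

>>> {"name": "servo_tool", "arguments": {"steps": [[-0.1,-0.93,0,0,0,0.24],[-0.1,-0.93,0,0,0,0.24],[-0.1,-0.93,0,0,0,0.24],[-0.1,-0.93,0,0,0,0.24],[-0.1,-0.93,0,0,0,0.24],[-0.1,-0.93,0,0,0,0.24],[-0.1,-0.93,0,0,0,0.24],[-0.1,-0.93,0,0,0,0.24],[-0.1,-0.93,0,0,0,0.24],[-0.1,-0.93,0,0,0,0.24]]}}

```text
t: 7.0
ee_pos: [452.9, -292.9, 254.7]
orientation: [-3.14, -0.002, 1.765]
force: [0.1, 0.7, -1.0]
opening: 1.0
finger_force: 0.0
```

>>> {"name": "servo_tool", "arguments": {"steps": [[-0.1,-0.93,0,0,0,0.24],[0,0,0,0,0,0],[0,0,0,0,0,0]]}}

```text
t: 7.38
ee_pos: [448.1, -337.8, 255.0]
orientation: [-3.141, -0.003, 1.785]
force: [0.2, -0.5, -0.1]
opening: 1.002
finger_force: 0.0
```

Run:
```python
from h import *
s=env.observe();print(s['ee_pos'],s['orientation'],s['t'])
d=snap('wrist','w3.png');wr('w3.png',s['ee_pos'],s['orientation'])
cv2.imwrite('pics/c4.png',cv2.resize(d['image'][180:470,180:460],None,fx=2,fy=2,interpolation=cv2.INTER_CUBIC))
```

```text
[ 448.14733556 -337.76791649  255.04703394] [-3.14068885e+00 -2.65306987e-03  1.78486120e+00] 7.375
```

View pics/c4.png

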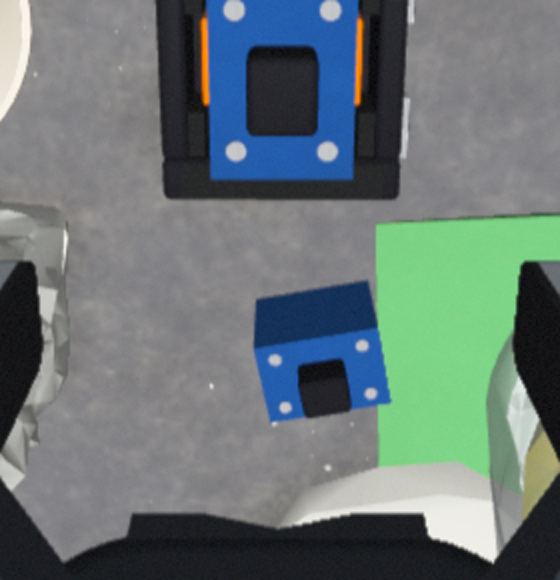

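Run:
```python
from h import *
f='w3.png'
p=lambda u,v,z:px(f,180+(u+.5)/2-.5,180+(v+.5)/2-.5,z)[:2]
s=[p(*a,70) for a in[(234,10),(330,9),(327,152),(236,151)]];e=(s[0]+s[1]-s[2]-s[3])/2
print('scr',np.round(s,1),np.mean(s,0),np.arctan2(*e[::-1]))
e=s[1]+s[2]-s[0]-s[3];print(np.arctan2(*e[::-1]))
k=[p(*a,94) for a in[(247,49),(317,49),(317,134),(248,134)]];print('grip',np.mean(k,0),np.round(k,1))
print('case end',p(165,197,42),p(398,197,42))
```

```text
scr [[ 426.6 -317. ]
 [ 461.6 -308.9]
 [ 473.6 -364.4]
 [ 438.4 -371.6]] [ 450.05074079 -340.48841342] 1.784051905558902
0.21459069381336382
grip [ 449.54130506 -337.81225527] [[ 434.1 -325.2]
 [ 458.  -319.9]
 [ 465.1 -350.4]
 [ 440.8 -355.7]]
case end [ 412.89091283 -409.31566394] [ 512.71185183 -387.4872617 ]
```

>>> {"name": "servo_tool", "arguments": {"steps": [[0.03,-0.03,-0.7,0,0,0],[0,0,-0.7,0,0,0],[0,0,-0.7,0,0,0],[0,0,-0.6,0,0,0],[0,0,-0.3,0,0,0],[0,0,-0.14,0,0,0],[0,0,0,0,0,0]]}}

```text
t: 8.3
ee_pos: [450.2, -340.3, 99.8]
orientation: [3.141, 0.0, 1.785]
force: [0.7, -0.0, 1.2]
opening: 0.999
finger_force: 0.0
```

>>> {"name": "servo_tool", "arguments": {"steps": [[0,0,0,0,0,0],[0,0,0,0,0,0],[0,0,0,0,0,0],[0,0,0,0,0,0],[0,0,0,0,0,0],[0,0,0,0,0,0],[0,0,0,0,0,0],[0,0,0,0,0,0]], "claw": 0.85}}

```text
t: 9.3
ee_pos: [450.3, -340.6, 100.0]
orientation: [3.141, 0.001, 1.785]
force: [-0.5, 0.9, 5.3]
opening: 0.284
finger_force: 60.9
```

Gripped (24 mm opening ≈ grip width). Pull straight up slowly.

>>> {"name": "servo_tool", "arguments": {"steps": [[0,0,0.15,0,0,0],[0,0,0.15,0,0,0],[0,0,0.15,0,0,0],[0,0,0.15,0,0,0],[0,0,0.2,0,0,0],[0,0,0.2,0,0,0],[0,0,0.3,0,0,0],[0,0,0.5,0,0,0],[0,0,0.5,0,0,0]]}}

```text
t: 10.42
ee_pos: [449.8, -340.6, 216.2]
orientation: [3.141, 0.001, 1.785]
force: [-0.0, -1.2, -5.4]
opening: 0.286
finger_force: 60.4
```

>>> {"name": "servo_tool", "arguments": {"steps": [[0,0,0.6,0,0,0],[0,0,0.6,0,0,0],[0,0,0.6,0,0,0],[0,0,0.3,0,0,0],[0,0,0,0,0,0],[0,0,0,0,0,0]]}}

```text
t: 11.18
ee_pos: [449.6, -340.2, 319.0]
orientation: [-3.141, -0.0, 1.785]
force: [-0.3, 0.1, -4.8]
opening: 0.288
finger_force: 60.6
```

>>> {"name": "servo_tool", "arguments": {"steps": [[0.13,0.868,0,0,0,-0.35],[0.13,0.868,0,0,0,-0.35],[0.13,0.868,0,0,0,-0.35],[0.13,0.868,0,0,0,-0.35],[0.13,0.868,0,0,0,-0.35],[0.13,0.868,0,0,0,-0.35],[0.13,0.868,0,0,0,-0.35],[0.13,0.868,0,0,0,-0.35],[0,0,0,0,0,0],[0,0,0,0,0,0]]}}

```text
t: 12.42
ee_pos: [501.3, 6.7, 318.5]
orientation: [-3.14, 0.001, 1.541]
force: [0.4, 0.7, -4.9]
opening: 0.286
finger_force: 60.4
```

>>> {"name": "servo_tool", "arguments": {"steps": [[0,0,-0.7,0,0,0],[0,0,-0.7,0,0,0],[0,0,-0.7,0,0,0],[0,0,-0.7,0,0,0],[0,0,-0.7,0,0,0],[0,0,-0.4,0,0,0],[0,0,0,0,0,0],[0,0,0,0,0,0]]}}

```text
t: 13.42
ee_pos: [502.5, 6.1, 125.2]
orientation: [3.14, 0.0, 1.539]
force: [0.2, 0.5, -5.2]
opening: 0.29
finger_force: 60.4
```

>>> {"name": "servo_tool", "arguments": {"steps": [[0,0,-0.2,0,0,0],[0,0,-0.12,0,0,0],[0,0,-0.08,0,0,0],[0,0,-0.05,0,0,0],[0,0,0,0,0,0],[0,0,0,0,0,0]]}}

```text
t: 14.18
ee_pos: [501.8, 6.9, 102.0]
orientation: [3.141, -0.0, 1.541]
force: [-0.8, 0.8, -1.8]
opening: 0.291
finger_force: 60.9
```

>>> {"name": "servo_tool", "arguments": {"steps": [[0,0,-0.02,0,0,0],[0,0,0,0,0,0]]}}

```text
t: 14.42
ee_pos: [501.8, 7.0, 102.0]
orientation: [3.141, -0.0, 1.541]
force: [-4.2, 0.6, 6.9]
opening: 0.292
finger_force: 62.0
```

>>> {"name": "servo_tool", "arguments": {"steps": [[0,0,0,0,0,0],[0,0,0,0,0,0],[0,0,0,0,0,0],[0,0,0,0,0,0],[0,0,0,0,0,0],[0,0,0,0,0,0],[0,0,0.4,0,0,0],[0,0,0.7,0,0,0],[0,0,0.7,0,0,0],[0,0,0,0,0,0]], "claw": 0}}

```text
t: 15.68
ee_pos: [504.1, 6.6, 193.7]
orientation: [3.135, 0.001, 1.54]
force: [-0.2, 0.6, 0.1]
opening: 0.998
finger_force: 0.0
```

>>> {"name": "servo_tool", "arguments": {"steps": [[0,-0.8,0.6,0,0,0],[0,-0.9,0.6,0,0,0],[0,0,0,0,0,0],[0,0,0,0,0,0]], "claw": 0.58}}

```text
t: 16.18
ee_pos: [501.2, -77.8, 249.5]
orientation: [-3.14, -0.001, 1.54]
force: [-0.9, 0.7, -0.4]
opening: 0.424
finger_force: 0.0
```

Run:
```python
from h import *
s=env.observe();print(s['ee_pos'],s['orientation'],s['t'],s['opening'])
d=snap('wrist','w4.png');wr('w4.png',s['ee_pos'],s['orientation'])
```

```text
[501.24248963 -77.78935226 249.51023908] [-3.13978646e+00 -9.86963559e-04  1.54002940e+00] 16.175 0.424120949005718
```

View pics/w4.png

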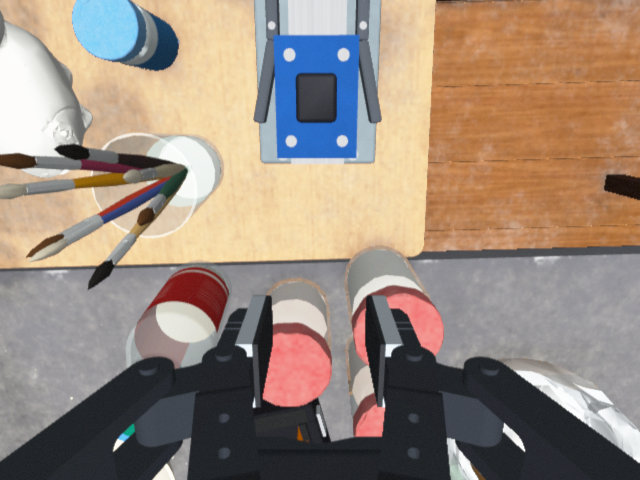

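Run:
```python
from h import *
f='w4.png'
for z in(80,100):print('redjars',z,px(f,293,375,z)[:2].round(),px(f,397,320,z)[:2].round(),px(f,300,335,z)[:2].round())
print('blk',px(f,316.5,97,96)[:2], 'scr',px(f,(289+344+342+291)/4,(55+55+141+141)/4,72)[:2],'face',px(f,316,158,72),'pot',px(f,160,185,80), 'potright',px(f,222,170,40))
```

```text
redjars 80 [ 476. -208.] [ 560. -160.] [ 483. -171.]
redjars 100 [ 478. -193.] [ 556. -148.] [ 484. -159.]
blk [501.81725502   7.77980341] scr [501.67194553   7.92203595] face [500.04423001 -32.66368341  72.        ] pot [388.78197382 -47.4382853   80.        ] potright [424.2082479 -43.323785   40.       ]
```

>>> {"name": "servo_tool", "arguments": {"steps": [[0,0.4,-0.5,0,0,0],[0,0,-0.7,0,0,0],[0,0,-0.7,0,0,0],[0,0,-0.7,0,0,0],[0,0,-0.6,0,0,0],[0,0,-0.4,0,0,0],[0,0,0,0,0,0],[0,0,0,0,0,0]]}}

```text
t: 17.23
ee_pos: [501.7, -57.5, 71.0]
orientation: [-3.141, -0.0, 1.542]
force: [0.6, -0.3, -0.6]
opening: 0.421
finger_force: 0.0
```

>>> {"name": "servo_tool", "arguments": {"steps": [[0,0.15,0,0,0,0],[0,0.15,0,0,0,0],[0,0.1,0,0,0,0],[0,0.1,0,0,0,0],[0,0.1,0,0,0,0],[0,0.1,0,0,0,0],[0,0.1,0,0,0,0],[0,0.1,0,0,0,0],[0,0.1,0,0,0,0],[0,0,0,0,0,0]]}}

```text
t: 18.48
ee_pos: [502.8, -8.4, 71.5]
orientation: [3.139, 0.001, 1.54]
force: [1.3, -3.1, 2.7]
opening: 0.421
finger_force: 1.8
```

>>> {"name": "servo_tool", "arguments": {"steps": [[0.005,0.1,0,0,0,0],[0.005,0.1,0,0,0,0],[0.005,0.1,0,0,0,0],[0,0.1,0,0,0,0],[0,0.1,0,0,0,0],[0,0.1,0,0,0,0],[0,0,0,0,0,0],[0,0,0,0,0,0]]}}

```text
t: 19.48
ee_pos: [503.3, 21.5, 71.2]
orientation: [3.14, 0.0, 1.54]
force: [1.2, -4.6, 3.4]
opening: 0.425
finger_force: 2.1
```

>>> {"name": "servo_tool", "arguments": {"steps": [[0,0.1,0,0,0,0],[0,0.1,0,0,0,0],[0,0.1,0,0,0,0],[0,0,0,0,0,0]]}}

```text
t: 19.98
ee_pos: [503.3, 36.7, 71.1]
orientation: [3.14, 0.0, 1.54]
force: [1.9, -4.8, 2.4]
opening: 0.418
finger_force: 2.1
```

>>> {"name": "servo_tool", "arguments": {"steps": [[0,0.1,0,0,0,0],[0,0.1,0,0,0,0],[0,0.06,0,0,0,0],[0,0,0,0,0,0],[0,0,0,0,0,0]]}}

```text
t: 20.6
ee_pos: [504.0, 48.9, 71.1]
orientation: [3.139, 0.002, 1.539]
force: [4.0, -5.3, 2.1]
opening: 0.42
finger_force: 3.1
```

>>> {"name": "servo_tool", "arguments": {"steps": [[0,0.04,0,0,0,0],[0,0.04,0,0,0,0],[0,0,0,0,0,0]]}}

```text
t: 20.98
ee_pos: [504.2, 49.2, 71.2]
orientation: [3.139, 0.011, 1.538]
force: [4.1, -18.2, 1.0]
opening: 0.416
finger_force: 9.0
```

>>> {"name": "servo_tool", "arguments": {"steps": [[0,0.04,0,0,0,0],[0,0,0,0,0,0]]}}

```text
t: 21.22
ee_pos: [504.2, 49.4, 71.2]
orientation: [3.139, 0.015, 1.537]
force: [3.5, -23.8, 2.4]
opening: 0.417
finger_force: 11.9
```

>>> {"name": "servo_tool", "arguments": {"steps": [[0,-0.2,0,0,0,0],[0,-0.5,0,0,0,0],[0,-0.8,0,0,0,0],[0,-0.6,0.4,0,0,0],[0,0,0.7,0,0,0],[0,0,0.7,0,0,0],[0,0,0.8,0,0,0],[0,0.8,0.7,0,0,0],[0,0.5,0.4,0,0,0],[0,0,0,0,0,0]]}}

```text
t: 22.48
ee_pos: [502.6, 17.9, 256.6]
orientation: [3.141, -0.002, 1.544]
force: [0.0, -1.3, -0.3]
opening: 0.421
finger_force: 0.0
```

Run:
```python
from h import *
s=env.observe();print(s['ee_pos'],s['orientation'],s['t'],s['force'])
d=snap('wrist','w5.png');wr('w5.png',s['ee_pos'],s['orientation'])
cv2.imwrite('pics/c5.png',cv2.resize(d['image'][0:300,190:450],None,fx=2,fy=2,interpolation=cv2.INTER_CUBIC))
```

```text
[502.63918673  17.89257196 256.57557673] [ 3.14055156e+00 -2.28194106e-03  1.54381684e+00] 22.475 [ 0.00884794 -1.27455306 -0.30589386]
```

View pics/c5.png

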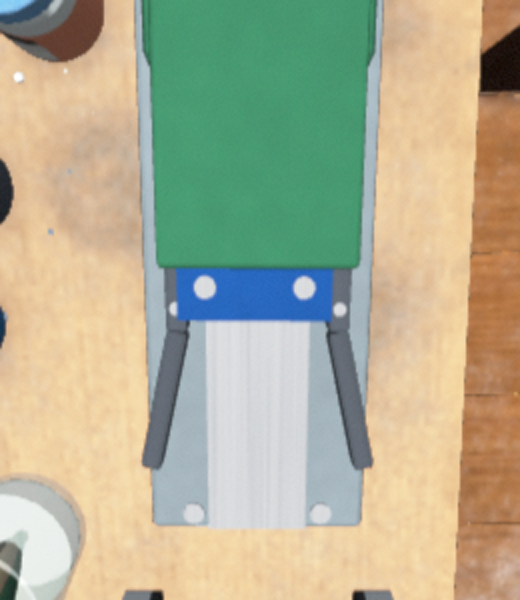

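Run:
```python
from h import *
f='w5.png'
p=lambda u,v,z:px(f,190+(u+.5)/2-.5,(v+.5)/2-.5,z)[:2].round(1)
print('hood',p(158,267,104),p(359,267,104),'rear',p(177,320,72),p(333,320,72),'plate end',p(153,525,10),p(361,525,10))
```

```text
hood [472.   82.4] [536.7  80.7] rear [474.   61.9] [531.2  60.4] plate end [451.1 -40.9] [550.3 -43.6]
```

```bash
python3 -c "
from station import env
print(env.sign_off())"
```

```text
the job is handed in; nothing more can be done
None
```

The job is handed in: the block stopped firmly against the headstock (about 24 N push), its rear face was seen where it should be at home, and the lever measured within 0.02 rad of upright when I set it. I touched no bystander, and the sign-off returned no verdict.

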